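# Square the clamp block in its corner and start the wing bolt

### The job

Push the grey metal clamp block square and flush into the corner of the blue fence on the bench. Then, without lifting the red wing bolt out of the block, turn it backward (anticlockwise from above) until you feel it drop into its thread, turn it forward (clockwise) one full turn from there, and finish still gripping the bolt's red bar so that it stays started, the block still flush. Leave the other things on the bench where they are.

Things in the scene. Friction and masses are not known exactly. Their poses are not given: they have to be found in the camera images.
- fence: Blue L-shaped fence fixed to the bench: two bars 20 mm wide and 18 mm high. Origin: the inner corner at bench level. One bar's inner face is the plane x = 0 of this frame and runs 150 mm from the corner towards -y; the other's is the plane y = 0 and runs 150 mm towards -x. The block belongs at negative x and y, against both faces. z is up.
- block: Loose grey clamp block, 0.72 to 0.98 kg: a plate 120 mm (x) by 100 mm (y) by 27 mm high; origin at the centre of its underside, z up. Its +x face goes against the fence's face x = 0, its +y face against y = 0; it starts 30 to 70 mm off each, turned by up to 0.2 rad. On it, axis at x = 20, y = 15 mm, stands a round threaded boss, 44 mm in diameter, rim 58 mm above the bench.
- block_corner (a point): The block's lower corner (+x, +y) that belongs in the fence's corner, on its underside.
- boss_axis (a point): Axis of boss and bolt, at the block's underside. The bore has a coarse right-hand thread, lead 14 mm a turn. At first the bolt's pins rest on flat lands; turned back (anticlockwise) 0.7 to 2.2 rad they pass the lands' ends and the bolt falls 6 to 7 mm by its own weight; 0.1 to 0.4 rad farther a tooth stops it. Turned forward from the first start, a 6 mm tooth blocks it.
- boss_rim (a point): Centre of the boss's rim, 58 mm above the bench. After the drop, turning the bolt forward (clockwise from above) leads its pins under the lands: it sinks 14 mm a turn by its own weight if not gripped tightly (under 0.1 N m), and stays where it is left. The thread ends about 0.2 turn beyond one full turn.
- bolt: Loose steel bolt, 0.14 kg, upright in the boss. Origin: lower tip of its shank, on its axis, z up. Shank 19 mm thick, two 3 mm side pins along y. Red bar head along x: 46 mm long, 12 mm thick (y), 60 to 86 mm above the tip. Its tip is 26.6 mm above the block's underside at first, about 20 mm after the drop, about 6 to 8 mm one turn farther. About 1 mm of play in the bore.
- bolt_grip (a point): Point on the bolt's axis inside the red bar, 76 mm above the tip: a good height for the TCP. The boss's rim stays below the fingertips there to the end.
- dropper: Bystander: white dropper bottle, 28 mm in diameter, 70 mm high, behind the fence's left bar; origin at the centre of its underside.
- objective: Bystander: steel spare microscope objective, 28 mm in diameter, 40 mm high, beyond the fence's far bar; origin at the centre of its underside.
- slide_box: Bystander: flat white slide box with clear lid, 85 by 95 by 32 mm, at the left; origin at the centre of its underside.
- dish: Bystander: shallow glass dish, 90 mm in diameter, 14 mm high, at the right; origin at the centre of its underside.
- screwdriver: Bystander: screwdriver with blue handle, lying at the right; origin under its middle.
- marker: Bystander: black marker pen, 130 mm long, 12 mm in diameter, lying at the left; origin under its middle.
Not all that is in view belongs to the job. Of the things that look like the fence, the larger one is meant.

How it is judged (in metres and radians):
On the way, in this order (a step that is already met when the one before it is completed fails the run):
1. the block is square and flush in the fence corner (x of block_corner in the frame of fence above -0.003 m and y of block_corner in the frame of fence above -0.003 m and angle between the x axis of block and the x axis of fence, either way round below 0.04 rad and angle between block's own z axis and vertical below 0.03 rad), for 0.2 s.
2. the bolt, turned backward, has dropped into the start of its thread (z of bolt in the frame of block between 0.0165 and 0.0225 m), for 0.1 s.
3. the bolt has been turned forward one turn (z of bolt in the frame of block between 0.0038 and 0.0094 m), for 0.1 s.
At the end, for the whole second after the job is handed in: The block is within 3 mm of both fence faces and square within 0.04 rad; the bolt is upright in the boss, one turn (within about 1/6) forward of the drop, its tip 3.8 to 9.4 mm above the block's underside, still, and gripped by the fingers with more than 4 N (all of step 1 and all of step 3 and contact force between the fingers and bolt above 4 N and horizontal distance between bolt and boss_axis below 0.004 m and angle between bolt's own z axis and vertical below 0.1 rad and linear speed of each of bolt, block below 0.01 m/s and angular speed of bolt below 0.15 rad/s); the arm keeps its last pose, push and grip.
It fails at once if the bolt is lifted out of its boss (more than 5 mm above its start height in the block) (z of bolt in the frame of block above 0.0316 m).
It fails at once if another thing on the bench is disturbed (moved more than 20 mm) (distance of any of dropper, objective, slide_box, dish, screwdriver, marker from where it was at the start of the episode above 0.02 m).
It also fails if it takes over 72 s, if anything falls off the work surface, if the arm or the gripper's body presses on something with over 40 N, if the wrist force passes 120 N, or if a joint passes its speed limit or range.

### The arm

A 6-joint arm with a two-finger parallel gripper is mounted at the origin on the work surface. World frame = base frame: x ahead of the robot, y to its left, z up, the work surface at z = 0. Lengths are in m, angles in degrees, forces in N, time in s.
With the tool pointing down it reaches from about 0.3 to 0.75 m from the base axis. Payload 8.5 kg.
Tool frame: the origin (TCP) lies between the finger pads, 19 mm behind the fingertips; this is the grasp point; z points along the fingers, y is the line along which they close (so a half turn about z gives the same grasp; the last joint's range is limited). The gripper opens to 85 mm and grips with 20 to 120 N. Pads are 22 mm wide; open, the fingers measure 114 mm over their backs; the gripper's body (76 mm by 85 mm) begins 54 mm behind the grasp point. The pads swing forward as they close: fully open they stand 13 mm farther back than shut.
Start: joints at [-88.711, 21.807, 74.336, -0, 83.858, -12.336], TCP at [0.13, -0.535, 0.25] pointing down, gripper open.
Joint ranges: [-178.18, 178.18], [-50.72, 133.34], [12.68, 142.11], [-81.47, 261.47], [9.98, 163.14], [-165.26, 165.26]. Speed limits (degrees/s): [136.94, 136.94, 180, 180, 180, 180].

### API

Orientations are given as a 3x3 rotation matrix whose columns are the frame's x, y, z axes.
In Python, from rig import monitor, optics, close_job, models gives the robot as it stands.
- The arm moves only by the tool step_arm, never from a script. Its arguments are lists of equal length, an entry for each row: "fingers": the closure, from -1 (fully open) to 1 (shut); "travel": the shift along the tool's x, y, z scaled (see below), a list of three; "twist": the turn about the tool's z scaled (see below). In form: {"fingers": [fingers, ...], "travel": [[tx, ty, tz], ...], "twist": [twist, ...]}. A call has 1 to 10 rows; each row shifts and turns the commanded pose from where the row before left it, along the tool's axes as they then stand; what a row does not reach is not made up. The controller multiplies each number of a shift by 100 mm and each number of a turn by pi rad. A row lasts 1/8 s, in which the tool goes at most 62.5 mm and 10.7 degrees, less where a joint would pass 70% of its speed; a pose out of reach is approached as far as the arm can. A call with a number of a shift or a turn outside -1 to 1 is refused whole. A call with a gripper value outside its range is refused whole. The fingers move at their own pace and stop on an object; "force" is the grip in N (left out, the last holds). Time passes only in rows, so rows that do not move let the fingers close. It gives the time, the measured TCP pose, the force, the opening and the grip force at its end, in the units of the state.
- monitor.observe(): the state, without advancing time (a new reading comes with each control period).
- optics.get_image(name): name is "scene" or "top"; returns (picture, depth): 400x640x3 uint8, blue, green, red; 400x640 float32, m along the optical axis (not along the pixel's ray), 0 where there is no reading.
- optics.get_calibration(name): a dict with "vertical_fov" (degrees; the focal length in pixels is half the picture's height over the tangent of half this angle, whatever the lens; pixels are square), "cx", "cy" (the principal point, pixels), "world_from_camera" (4x4, takes a point from camera to world coordinates). Camera axes: x right, y up, looking along -z (the intrinsics and any distortion apply to the point x, -y, -z); pixel columns grow to the right and rows downward; lengths in m; the calibration is good to about 2 mm. A picture is of the moment at which its call begins. get_calibration takes no time and is no camera call.
- close_job(): hands the job in; it is judged then, once.
Trained networks look in the newest picture that a camera, given by its name, has taken for a name from the list of things; names that differ only in an ending like _2 or _b are one class to them, and where a whole thing is asked for, a point or a joint stands for the part that bears it (a point fixed in the world has none). Each returns a list of dicts, best first, with "confidence" (0 to 1); they miss things now and then, are a little off and sometimes report something else, mostly with a low value. They report only what shows in the picture. A call takes as long as a camera call. They do not tell look-alikes from the thing itself.
- models.trace(camera, query): "mask" (400x640 bool, what is visible of it) and "point" ([column, row] in pixels, amid what is visible of it).
- models.landmark_of(camera, query): "point" ([column, row] in pixels: a listed point, or the origin of a listed thing).
The state is a dict: "time_s": time; "q": joint angles; "qvel": joint speeds; "joint_efforts": joint torques, N m; "position": TCP position; "tool_rot": TCP orientation; "ft_force": force on the tool from outside, world axes, zero at the start; "wrist_torque": the same for the moment, N m; "grip_width": finger opening in m; "gripper_force": force on a finger pad.
Only numpy, scipy, OpenCV 4.12 (cv2) and the standard library are available. Lean on these libraries where they do the work, as an engineer would, in place of code of your own. Each camera call takes 0.05 s, during which the arm holds its last target. There are 200 camera calls.

## Working session

There is one attempt and no reset: what is moved stays moved. The work goes in short steps, Python scripts to look and compute and a tool call to move; the robot and the scene stay as the last step left them, time stands still between calls to the robot, and variables do not carry over. Pictures are saved under pics/ and viewed, at most 10 in all, crops included, and the job is handed in when it is done.

Besides the shell and the picture viewer there is one more tool, called after "Request:" in YAML: its name, and indented under it one key for each argument. step_arm: Moves the arm, as the interface text tells. Its arguments: {"type":"object","properties":{"fingers":{"type":"array","items":{"type":"number"}},"travel":{"type":"array","items":{"type":"array","items":{"type":"number"}}},"twist":{"type":"array","items":{"type":"number"}},"force":{"type":"number"}},"required":["fingers","travel","twist"]}

```bash
mkdir -p pics; ls
cat > h.py <<'E'
import numpy as np, cv2
from rig import monitor, optics, close_job, models
def cal(n):
    c=optics.get_calibration(n); f=200/np.tan(np.radians(c['vertical_fov'])/2); return c,f
def cloud(n,d):
    c,f=cal(n); v,u=np.mgrid[:400,:640]
    P=np.stack([(u-c['cx'])/f*d,-(v-c['cy'])/f*d,-d,np.ones_like(d)],-1)
    return (P@np.array(c['world_from_camera']).T)[...,:3]
def onplane(n,px,z):
    c,f=cal(n); T=np.array(c['world_from_camera'])
    r=T[:3,:3]@np.array([(px[0]-c['cx'])/f,-(px[1]-c['cy'])/f,-1]); o=T[:3,3]
    return o+r*(z-o[2])/r[2]
E
python3 - <<'E'
from h import *
np.set_printoptions(precision=4,suppress=True)
for n in ('scene','top'):
    im,d=optics.get_image(n); cv2.imwrite(f'pics/{n}0.png',im); print({k:v for k,v in optics.get_calibration(n).items()})
    P=cloud(n,d)
    for q in ('fence','block','bolt','boss_rim','block_corner','bolt_grip','boss_axis'):
        for r in models.landmark_of(n,q)[:3]: print(n,q,r['confidence'],r['point'],P[int(r['point'][1]),int(r['point'][0])])
print(monitor.observe())
E
```

```text
pics
{'vertical_fov': 45.16136919150711, 'cx': 316.3143956634236, 'cy': 198.24238291377404, 'world_from_camera': array([[ 0.0638, -0.6428,  0.7634,  1.6776],
       [ 0.9977,  0.0584, -0.0342, -0.1042],
       [-0.0226,  0.7638,  0.645 ,  0.994 ],
       [ 0.    ,  0.    ,  0.    ,  1.    ]])}
scene fence 0.95 [357.6, 279.0] [0.8547 0.0335 0.0126]
scene fence 0.76 [314.5, 234.9] [ 0.6826 -0.0695  0.0187]
scene fence 0.73 [463.9, 200.9] [0.585  0.3941 0.0294]
scene block 0.77 [290.3, 208.5] [ 0.5747 -0.1359  0.0294]
scene bolt 0.47 [291.0, 205.5] [ 0.5792 -0.132   0.0451]
scene boss_rim 0.75 [288.2, 198.5] [ 0.5696 -0.1397  0.0652]
scene block_corner 0.95 [294.8, 220.9] [ 0.6027 -0.1258  0.0048]
scene bolt_grip 0.6 [287.2, 186.8] [ 0.569  -0.1398  0.111 ]
scene boss_axis 0.7 [290.5, 212.7] [ 0.5877 -0.1364  0.0248]
{'vertical_fov': 49.38711976832761, 'cx': 322.9144201916813, 'cy': 201.51573871902852, 'world_from_camera': array([[ 0.0159,  0.9811, -0.1927,  0.3228],
       [-0.9997,  0.0191,  0.0151, -0.0305],
       [ 0.0185,  0.1924,  0.9811,  1.5668],
       [ 0.    ,  0.    ,  0.  
[... 416 characters left out ...]
0.1133]
top bolt_grip 0.4 [344.1, 219.2] [ 0.5557 -0.1278  0.0728]
top boss_axis 0.58 [346.2, 223.8] [ 0.5358 -0.132   0.114 ]
{'time_s': 0.8, 'q': array([-88.7118,  21.8055,  74.3348,   0.001 ,  83.8557, -12.335 ]), 'qvel': array([-0.0886,  0.065 ,  0.0231, -0.0813,  0.0217,  0.0256]), 'joint_efforts': array([ -0.0002, -44.8303, -23.1459,  -0.0002,   0.0005,   0.    ]), 'position': array([ 0.1296, -0.5345,  0.25  ]), 'tool_rot': array([[ 0.9719,  0.2355,  0.    ],
       [ 0.2355, -0.9719, -0.0001],
       [ 0.    ,  0.0001, -1.    ]]), 'ft_force': array([-0.2025,  0.2524,  0.5728]), 'wrist_torque': array([ 0.0107, -0.0433,  0.0156]), 'gripper_force': 0.0, 'grip_width': 0.08549245961265797}
```

Run:
```python
import cv2
im=cv2.imread('pics/top0.png'); cv2.imwrite('pics/topc.png',cv2.resize(im[110:270,220:430],None,fx=3.7,fy=3.7,interpolation=cv2.INTER_CUBIC))
```

```text
(no output)
```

View pics/scene0.png

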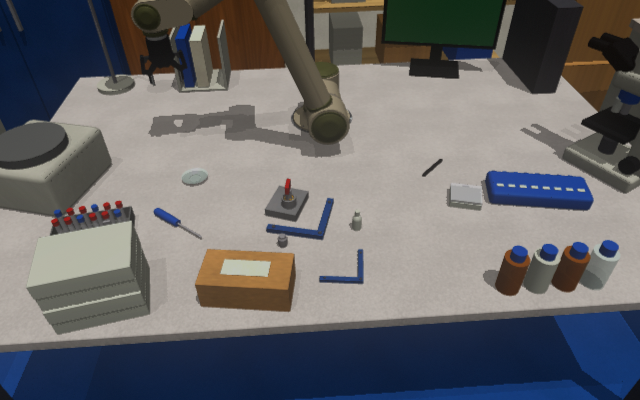

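View pics/topc.png

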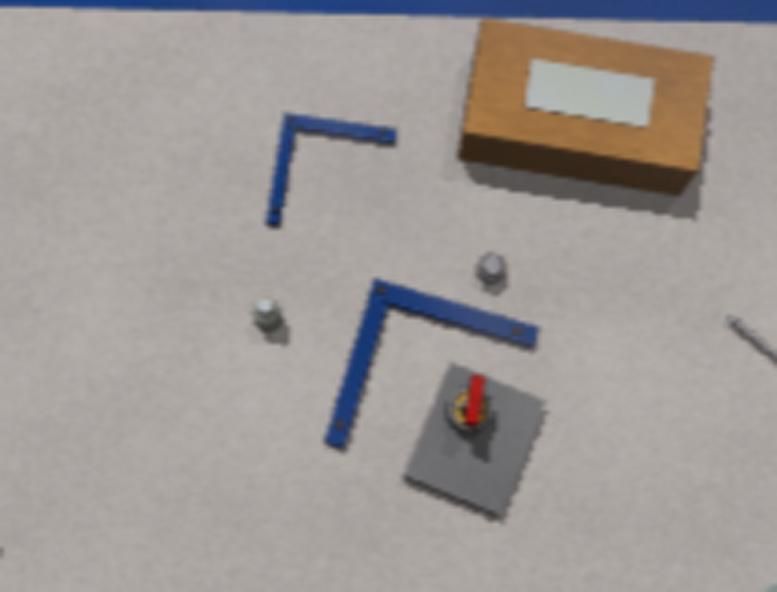

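The scene has the larger fence at about (325,230), with the block and red bolt at about (288,200). There is a smaller look-alike fence at about (355,270) and a blue rack at (540,190). In the top crop the larger L (corner at about top pixel (323,187)) encloses the block side, so that is the one meant. The only red-bar bolt is on the grey block at top (347,219); the red caps at scene (95,215) are not it.

```bash
cat >> h.py <<'E'
from scipy.optimize import least_squares
def polyfit2d(pts,poly,x0):
    # fit pose (x,y,yaw) of closed polygon to boundary points
    A=poly; B=np.roll(poly,-1,0); D=B-A
    def res(p):
        c,s=np.cos(p[2]),np.sin(p[2]); q=(pts-p[:2])@np.array([[c,-s],[s,c]])
        t=np.clip(((q[:,None]-A)*D).sum(-1)/(D*D).sum(-1),0,1)
        return np.linalg.norm(q[:,None]-A-t[...,None]*D,axis=-1).min(1)
    r=least_squares(res,x0,loss='soft_l1',f_scale=.002); return r.x,np.median(res(r.x))
def edges(mask,n,z):
    c=max(cv2.findContours(mask.astype(np.uint8),0,cv2.CHAIN_APPROX_NONE)[0],key=cv2.contourArea)[:,0].astype(float)
    # contour passes through inside pixel centres: push half a pixel outwards
    big=cv2.resize(mask.astype(np.float32),None,fx=8,fy=8,interpolation=cv2.INTER_LINEAR)>.5
    c=max(cv2.findContours(big.astype(np.uint8),0,cv2.CHAIN_APPROX_NONE)[0],key=cv2.contourArea)[:,0]
    c=(c+.5)/8-.5
    return np.array([onplane(n,p,z)[:2] for p in c[::4]])
L=np.array([[0,0],[0,-.15],[.02,-.15],[.02,.02],[-.15,.02],[-.15,0]])
R=np.array([[.06,.05],[.06,-.05],[-.06,-.05],[-.06,.05]])
def measure(n,fence=True):
    im,d=optics.get_image(n); P=cloud(n,d); im=im.astype(int); b,g,r=im[...,0],im[...,1],im[...,2]
    X,Y,Z=P[...,0],P[...,1],P[...,2]; out={}
    roi=(X>.42)&(X<.78)&(Y>-.32)&(Y<.05)&(d>0)
    blue=roi&(b>2*r)&(b>60)&(Z<.05)
    k,lab,st,_=cv2.connectedComponentsWithStats(blue.astype(np.uint8)); 
    if fence:
        m=lab==1+np.argmax(st[1:,4]); out['fence']=polyfit2d(edges(m,n,.018),L,[.67,-.05,-.2])
    red=(X>.4)&(X<.75)&(Y>-.3)&(Y<.05)&(r>2*g)&(r>2*b)&(r>70)&(Z>.05)
    v,u=np.nonzero(red); zt=np.percentile(Z[red],90)
    out['ztop']=zt; p=np.array([onplane(n,(a,c),.108)[:2] for a,c in zip(u,v)])
    rc=cv2.minAreaRect((p*1000).astype(np.float32)); out['bolt_rect']=rc
    w,V=np.linalg.eigh(np.cov(p.T)); out['bolt']=(p.mean(0),np.degrees(np.arctan2(V[1,1],V[0,1])),len(u),np.sqrt(w*12))
    out['img']=(im,d,P); return out
E
python3 - <<'E'
from h import *
np.set_printoptions(precision=4,suppress=True)
for n in ('top','scene'):
    o=measure(n); im,d,P=o.pop('img'); print(n,o)
    Z=P[...,2]
    f=(P[...,0]>.45)&(P[...,0]<.5)&(P[...,1]>-.05)&(P[...,1]<.0); print('bench z',np.median(Z[f]),Z[f].std())
    t=models.trace(n,'block')
    for r in t[:2]: print(r['confidence'],r['mask'].sum(),r['point'])
    b,g,r=[im[...,i] for i in range(3)]
    roi=(P[...,0]>.45)&(P[...,0]<.65)&(P[...,1]>-.25)&(P[...,1]<-.06)
    grey=roi&(Z>.015)&(Z<.036)&~(b>2*r)
    k,lab,st,_=cv2.connectedComponentsWithStats(grey.astype(np.uint8)); m=lab==1+np.argmax(st[1:,4])
    m=cv2.morphologyEx(m.astype(np.uint8),cv2.MORPH_CLOSE,np.ones((13,13)))>0
    print('block',m.sum(),np.median(Z[m]),polyfit2d(edges(m,n,.027),R,[.54,-.14,-.2]))
    np.save(f'm_{n}.npy',m)
    v=np.concatenate([cv2.drawContours(cv2.resize(im.astype(np.uint8),None,fx=4,fy=4),cv2.findContours(cv2.resize(m.astype(np.uint8),None,fx=4,fy=4),0,1)[0],-1,(0,255,0),1)])
    cv2.imwrite(f'pics/m_{n}.png',v[160*4:250*4,250*4:400*4])
E
```

```text
top {'fence': (array([ 0.6634, -0.06  , -0.2818]), np.float64(0.0018505258639977171)), 'ztop': np.float64(0.11495322812809816), 'bolt_rect': ((553.9906616210938, -139.08880615234375), (12.28320026397705, 43.08164596557617), 80.97306823730469), 'bolt': (array([ 0.5536, -0.1387]), np.float64(171.91302749828296), 46, array([0.0124, 0.0448]))}
bench z 0.0006935618756628292 0.0035124314561591177
0.72 899 [348.0, 231.0]
block 943 0.028170286971699543 (array([ 0.5305, -0.1435, -0.3782]), np.float64(0.0005974393011318052))
scene {'fence': (array([ 1.1623, -0.0922, -0.526 ]), np.float64(0.014959556506593483)), 'ztop': np.float64(0.11368346750209286), 'bolt_rect': ((564.6678466796875, -140.26641845703125), (11.87012004852295, 66.03070831298828), 84.68009185791016), 'bolt': (array([ 0.5649, -0.14  ]), np.float64(174.5411418784318), 57, array([0.0117, 0.0669]))}
bench z -0.0011923003169829194 0.30308804733236067
0.94 1013 [284.9, 204.7]
block 940 0.02754438247182195 (array([ 0.5397, -0.1455, -0.3779]), np.float64(0.0038530238226291355))
```

```bash
cat >> h.py <<'E'
from scipy.optimize import minimize
def proj(n,X):
    c,f=cal(n); T=np.linalg.inv(np.array(c['world_from_camera'])); q=X@T[:3,:3].T+T[:3,3]
    return np.stack([c['cx']-f*q[:,0]/q[:,2],c['cy']+f*q[:,1]/q[:,2]],1)
def sil(n,boxes,p,S=8):
    m=np.zeros((400*S//2,640*S//2),np.uint8) if 0 else np.zeros((130*S,200*S),np.uint8)
    c,s=np.cos(p[2]),np.sin(p[2])
    for x0,x1,y0,y1,z0,z1 in boxes:
        V=np.array([[x,y,z] for x in(x0,x1) for y in(y0,y1) for z in(z0,z1)])
        W=np.c_[V[:,0]*c-V[:,1]*s+p[0],V[:,0]*s+V[:,1]*c+p[1],V[:,2]]
        q=(proj(n,W)-[240,150]+.5)*S
        cv2.fillConvexPoly(m,cv2.convexHull(np.round(q*16).astype(np.int32)),255,shift=4)
    return cv2.resize(m,(200,130),interpolation=cv2.INTER_AREA)/255.
def silfit(n,mask,boxes,x0,wt=None):
    M=mask[150:280,240:440].astype(float); W=1 if wt is None else wt[150:280,240:440]
    f=lambda e:(((sil(n,boxes,x0+np.array(e)*[.01,.01,.1])-M)**2)*W).sum()
    r=minimize(f,[0,0,0],method='Nelder-Mead',options=dict(initial_simplex=[[.6,.3,0],[-.6,.2,.3],[0,-.7,-.5],[.3,.3,.9]],xatol=1e-3,fatol=1e-3))
    return np.array(x0)+r.x*[.01,.01,.1],r.fun,M.sum()
FB=[(0,.02,-.15,.02,0,.018),(-.15,.02,0,.02,0,.018)]
BB=[(-.06,.06,-.05,.05,0,.027)]
E
python3 - <<'E'
from h import *
np.set_printoptions(precision=4,suppress=True)
for n in ('top','scene'):
    im,d=optics.get_image(n); b,g,r=[im[...,i].astype(int) for i in range(3)]; P=cloud(n,d)
    blue=(b>1.6*r)&(b>40)&(P[...,0]>.45)&(P[...,0]<.75)&(P[...,1]<.0)&(P[...,1]>-.3)&(P[...,2]<.06)
    k,lab,st,_=cv2.connectedComponentsWithStats(blue.astype(np.uint8)); m=lab==1+np.argmax(st[1:,4])
    print(n,'fence',silfit(n,m,FB,[.664,-.06,-.28]))
    m=np.load(f'm_{n}.npy')
    if n=='scene': m=models.trace(n,'block')[0]['mask']
    B=BB+([(-.002,.042,-.007,.037,0,.058)] if n=='scene' else [])
    print(n,'block',silfit(n,m,B,[.533,-.144,-.33]))
    m=models.trace('top','block')[0]['mask']; m=cv2.morphologyEx(m.astype(np.uint8),cv2.MORPH_CLOSE,np.ones((13,13)))>0
    print('top-trace',silfit('top',m,BB,[.533,-.144,-.33]))
E
```

```text
top fence (array([ 0.6653, -0.0598, -0.2776]), np.float64(89.74046905036523), np.float64(422.0))
top block (array([ 0.5322, -0.1441, -0.3797]), np.float64(17.908865820838137), np.float64(943.0))
top-trace (array([ 0.5306, -0.1429, -0.3529]), np.float64(40.78145328719723), np.float64(929.0))
scene fence (array([ 0.158 , -0.3328, -0.1138]), np.float64(0.0), np.float64(0.0))
scene block (array([ 0.5324, -0.1462, -0.3797]), np.float64(108.34162245290273), np.float64(1034.0))
top-trace (array([ 0.5306, -0.1429, -0.3529]), np.float64(40.78145328719723), np.float64(929.0))
```

Request:
step_arm:
  fingers: [-0.2,-0.2,-0.2]
  travel:
    - [0,0,0]
    - [0,0,0]
    - [0,0,0]
  twist: [0.0547,0.0547,0.0547]

```text
time_s: 1.62
position: [0.1296, -0.5345, 0.25]
tool_rot: [[0.96, -0.28, -0.0], [-0.28, -0.96, -0.0], [-0.0, 0.0, -1.0]]
ft_force: [-0.3, -0.2, -0.1]
grip_width: 0.0514
gripper_force: 0.0
```

Request:
step_arm:
  fingers: [-0.2,-0.2,-0.2,-0.2,-0.2,-0.2,-0.2,-0.2,-0.2,-0.2]
  travel:
    - [0.16,-0.486,0]
    - [0.16,-0.486,0]
    - [0.16,-0.486,0]
    - [0.16,-0.486,0]
    - [0.16,-0.486,0]
    - [0.16,-0.486,0]
    - [0.16,-0.486,0]
    - [0.16,-0.486,0]
    - [0.16,-0.486,0]
    - [0.16,-0.486,0]
  twist: [0,0,0,0,0,0,0,0,0,0]

```text
time_s: 2.88
position: [0.4175, -0.1095, 0.2503]
tool_rot: [[0.962, -0.274, 0.001], [-0.274, -0.962, -0.0], [0.001, 0.0, -1.0]]
ft_force: [0.6, -1.0, 0.8]
grip_width: 0.0515
gripper_force: 0.0
```

Request:
step_arm:
  fingers: [-0.2,-0.2,-0.2,-0.2,-0.2,-0.2]
  travel:
    - [0,0,0.5]
    - [0,0,0.5]
    - [0,0,0.5]
    - [0,0,0.5]
    - [0,0,0.22]
    - [0,0,0]
  twist: [0,0,0,0,0,0]

```text
time_s: 3.62
position: [0.4162, -0.1108, 0.0271]
tool_rot: [[0.962, -0.274, -0.003], [-0.274, -0.962, 0.002], [-0.003, -0.001, -1.0]]
ft_force: [-0.2, 0.9, 0.1]
grip_width: 0.0512
gripper_force: 0.0
```

Request:
step_arm:
  fingers: [-0.2,-0.2,-0.2,-0.2,-0.2,-0.2,-0.2,-0.2,-0.2,-0.2]
  travel:
    - [0.1,0,0]
    - [0.1,0,0]
    - [0.1,0,0]
    - [0.1,0,0]
    - [0.05,0,0]
    - [0.05,0,0]
    - [0.05,0,0]
    - [0.05,0,0]
    - [0.05,0,0]
    - [0.05,0,0]
  twist: [0,0,0,0,0,0,0,0,0,0]

```text
time_s: 4.88
position: [0.4815, -0.1295, 0.0277]
tool_rot: [[0.962, -0.274, -0.007], [-0.274, -0.962, 0.002], [-0.007, -0.0, -1.0]]
ft_force: [-10.4, 1.7, 6.4]
grip_width: 0.0512
gripper_force: 5.4
```

Request:
step_arm:
  fingers: [-0.2,-0.2,-0.2,-0.2,-0.2,-0.2]
  travel:
    - [0.04,0,0]
    - [0.04,0,0]
    - [0.03,0,0]
    - [0.03,0,0]
    - [0.03,0,0]
    - [0.03,0,0]
  twist: [0,0,0,0,0,0]

```text
time_s: 5.62
position: [0.5002, -0.1342, 0.0277]
tool_rot: [[0.962, -0.273, -0.008], [-0.273, -0.962, 0.003], [-0.009, -0.001, -1.0]]
ft_force: [-12.7, 4.4, 8.6]
grip_width: 0.0511
gripper_force: 6.7
```

Request:
step_arm:
  fingers: [-0.2,-0.2,-0.2]
  travel:
    - [0.03,0,0]
    - [0.02,0,0]
    - [0.02,0,0]
  twist: [0,0,0]

```text
time_s: 6.0
position: [0.5069, -0.1361, 0.0277]
tool_rot: [[0.962, -0.274, -0.008], [-0.273, -0.962, 0.003], [-0.009, -0.001, -1.0]]
ft_force: [-13.1, 4.1, 9.1]
grip_width: 0.0514
gripper_force: 6.7
```

Request:
step_arm:
  fingers: [-0.2,-0.2,-0.2]
  travel:
    - [0.02,0,0]
    - [0.02,0,0]
    - [0.01,0,0]
  twist: [0,0,0]

```text
time_s: 6.38
position: [0.5076, -0.1362, 0.0276]
tool_rot: [[0.962, -0.273, -0.018], [-0.273, -0.962, 0.007], [-0.019, -0.001, -1.0]]
ft_force: [-33.7, 4.1, 26.8]
grip_width: 0.0512
gripper_force: 17.6
```

Run:
```python
from h import *
im,d=optics.get_image('top'); cv2.imwrite('pics/t1.png',cv2.resize(im[150:270,260:420],None,fx=5,fy=5,interpolation=cv2.INTER_CUBIC))
```

```text
(no output)
```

View pics/t1.png

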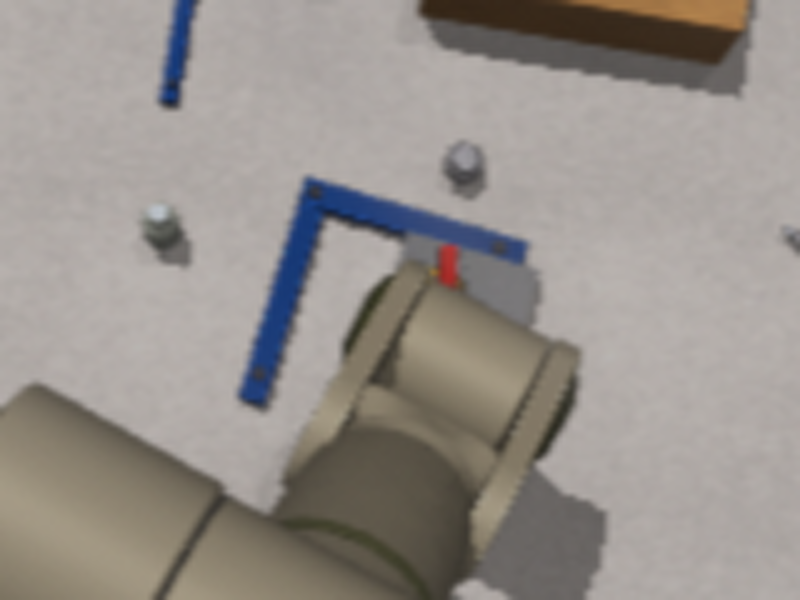

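The block is now flush on the far bar at crop (470,250), with the left bar still clear. Next I back off, lift and go round to the -y face.

Request:
step_arm:
  fingers: [-0.2,-0.2,-0.2,-0.2,-0.2,-0.2,-0.2,-0.2]
  travel:
    - [-0.3,0,0]
    - [0,0,-0.5]
    - [0,0,-0.5]
    - [0,0,-0.5]
    - [0.33,0.39,-0.2]
    - [0.33,0.39,0]
    - [0.34,0.4,0]
    - [0,0,0]
  twist: [0,0,0,0,0,0,0,0]

```text
time_s: 7.42
position: [0.5501, -0.2744, 0.1969]
tool_rot: [[0.961, -0.277, -0.001], [-0.277, -0.961, 0.0], [-0.001, 0.0, -1.0]]
ft_force: [-0.5, 1.4, 0.3]
grip_width: 0.0512
gripper_force: 0.0
```

Run:
```python
from h import *
np.set_printoptions(precision=4,suppress=True)
s=monitor.observe(); print(s['q'],s['position'],s['ft_force'])
n='top'; im,d=optics.get_image(n); b,g,r=[im[...,i].astype(int) for i in range(3)]; P=cloud(n,d); Z=P[...,2]
roi=(P[...,0]>.45)&(P[...,0]<.70)&(P[...,1]>-.3)&(P[...,1]<-.06)
m=roi&(Z>.012)&(Z<.036)&~(b>1.5*r)
m=cv2.morphologyEx(cv2.morphologyEx(m.astype(np.uint8),cv2.MORPH_OPEN,np.ones((3,3))),cv2.MORPH_CLOSE,np.ones((9,9)))>0
print(silfit(n,m,BB,[.58,-.155,-.278]))
cv2.imwrite('pics/t2.png',cv2.resize(im[150:270,260:420],None,fx=5,fy=5,interpolation=cv2.INTER_CUBIC))
```

```text
[-37.5245  30.5885  68.4381  -0.0168  81.0056  68.5541] [ 0.5501 -0.2744  0.1969] [-0.5215  1.4061  0.2938]
(array([ 0.5782, -0.1498, -0.2839]), np.float64(124.9683813917724), np.float64(821.0))
```

View pics/t2.png

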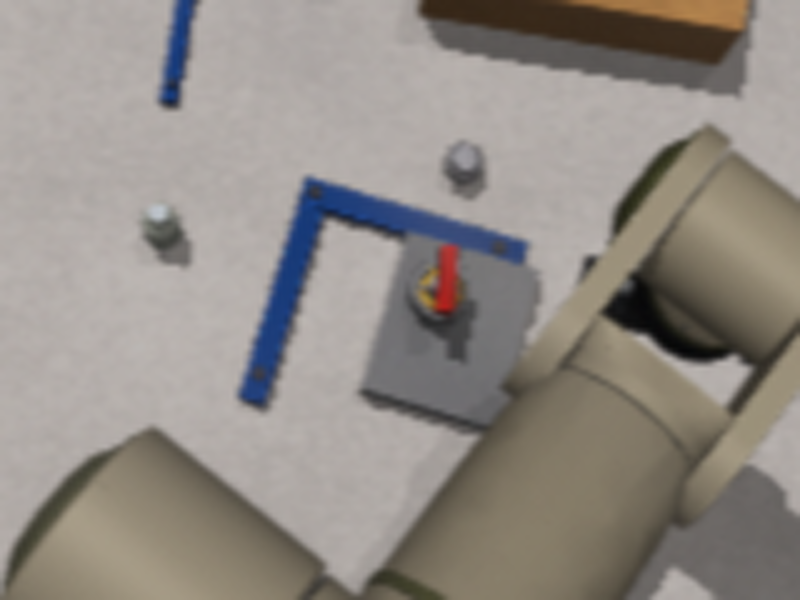

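Request:
step_arm:
  fingers: [-0.2,-0.2,-0.2,-0.2,-0.2,-0.2,-0.2,-0.2,-0.2,-0.2]
  travel:
    - [0,0,0]
    - [0,0,0]
    - [0,0,0]
    - [0,0,0]
    - [0,0,0]
    - [0,0,0]
    - [0,0,0]
    - [0,0,0]
    - [0,0,0]
    - [0,-0.08,0]
  twist: [-0.0556,-0.0556,-0.0556,-0.0556,-0.0556,-0.0556,-0.0556,-0.0556,-0.0552,0]

```text
time_s: 8.72
position: [0.5417, -0.2683, 0.198]
tool_rot: [[0.275, 0.962, -0.0], [0.962, -0.275, 0.0], [0.0, -0.0, -1.0]]
ft_force: [-0.0, -0.8, -0.7]
grip_width: 0.051
gripper_force: 0.0
```

Request:
step_arm:
  fingers: [-0.2,-0.2,-0.2,-0.2,-0.2,-0.2,-0.2,-0.2,-0.2,-0.2]
  travel:
    - [0,0,0.5]
    - [0,0,0.5]
    - [0,0,0.5]
    - [0,0,0.19]
    - [0,0,0]
    - [0.12,0,0]
    - [0.12,0,0]
    - [0.12,0,0]
    - [0.12,0,0]
    - [0.05,0,0]
  twist: [0,0,0,0,0,0,0,0,0,0]

```text
time_s: 9.98
position: [0.5569, -0.2175, 0.0291]
tool_rot: [[0.273, 0.962, 0.0], [0.962, -0.273, -0.0], [0.0, 0.0, -1.0]]
ft_force: [-0.2, -0.3, -0.3]
grip_width: 0.0514
gripper_force: 0.0
```

Request:
step_arm:
  fingers: [-0.2,-0.2,-0.2,-0.2,-0.2,-0.2,-0.2,-0.2,-0.2,-0.2]
  travel:
    - [0.06,0,0]
    - [0.06,0,0]
    - [0.06,0,0]
    - [0.06,0,0]
    - [0.06,0,0]
    - [0.06,0,0]
    - [0.06,0,0]
    - [0.06,0,0]
    - [0.05,0,0]
    - [0.04,0,0]
  twist: [0,0,0,0,0,0,0,0,0,0]

```text
time_s: 11.22
position: [0.5718, -0.1649, 0.0291]
tool_rot: [[0.274, 0.962, -0.001], [0.962, -0.274, -0.002], [-0.002, -0.0, -1.0]]
ft_force: [-3.5, -8.4, 0.5]
grip_width: 0.0511
gripper_force: 4.1
```

Request:
step_arm:
  fingers: [-0.2,-0.2,-0.2,-0.2]
  travel:
    - [0.03,0,0]
    - [0.03,0,0]
    - [0.03,0,0]
    - [0.02,0,0]
  twist: [0,0,0,0]

```text
time_s: 11.72
position: [0.5747, -0.1544, 0.029]
tool_rot: [[0.274, 0.962, -0.001], [0.962, -0.274, -0.002], [-0.002, -0.0, -1.0]]
ft_force: [-3.7, -7.8, 1.1]
grip_width: 0.0512
gripper_force: 4.2
```

Request:
step_arm:
  fingers: [-0.2,-0.2,-0.2,-0.2]
  travel:
    - [0.02,0,0]
    - [0.02,0,0]
    - [0.02,0,0]
    - [0.01,0,0]
  twist: [0,0,0,0]

```text
time_s: 12.22
position: [0.5763, -0.1495, 0.0291]
tool_rot: [[0.274, 0.962, -0.002], [0.962, -0.274, -0.005], [-0.006, -0.0, -1.0]]
ft_force: [-9.7, -20.1, -0.6]
grip_width: 0.0512
gripper_force: 10.6
```

Request:
step_arm:
  fingers: [-0.2,-0.2,-0.2,-0.2,-0.2,-0.2,-0.2,-0.2]
  travel:
    - [0.02,0,0]
    - [0,0,0]
    - [-0.3,0,0]
    - [0,0,-0.5]
    - [0,0,-0.5]
    - [0,0,-0.5]
    - [-0.5,0,-0.4]
    - [-0.5,0,0]
  twist: [0,0,0,0,0,0,0,0]

```text
time_s: 13.22
position: [0.5429, -0.2696, 0.2217]
tool_rot: [[0.273, 0.962, 0.006], [0.962, -0.273, -0.004], [-0.002, 0.006, -1.0]]
ft_force: [0.6, 0.6, -0.6]
grip_width: 0.0513
gripper_force: 0.0
```

Run:
```python
from h import *
np.set_printoptions(precision=4,suppress=True)
s=monitor.observe(); print(s['q'],s['position'],s['ft_force'])
o=measure('top'); im,d,P=o.pop('img'); print(o)
cv2.imwrite('pics/t3.png',cv2.resize(im[150:250,270:400].astype(np.uint8),None,fx=6,fy=6,interpolation=cv2.INTER_CUBIC))
```

```text
[-37.5821  28.4683  67.9782   0.0064  83.1602 -21.7383] [ 0.5429 -0.2696  0.2217] [ 0.6315  0.5661 -0.6083]
{'fence': (array([ 0.6644, -0.0601, -0.2836]), np.float64(0.0027646337244052396)), 'ztop': np.float64(0.11513350807283484), 'bolt_rect': ((613.5206298828125, -82.2651596069336), (45.40311813354492, 10.290081977844238), 0.6529850363731384), 'bolt': (array([ 0.6139, -0.0824]), np.float64(178.45495960164695), 51, array([0.0127, 0.046 ]))}
```

View pics/t3.png

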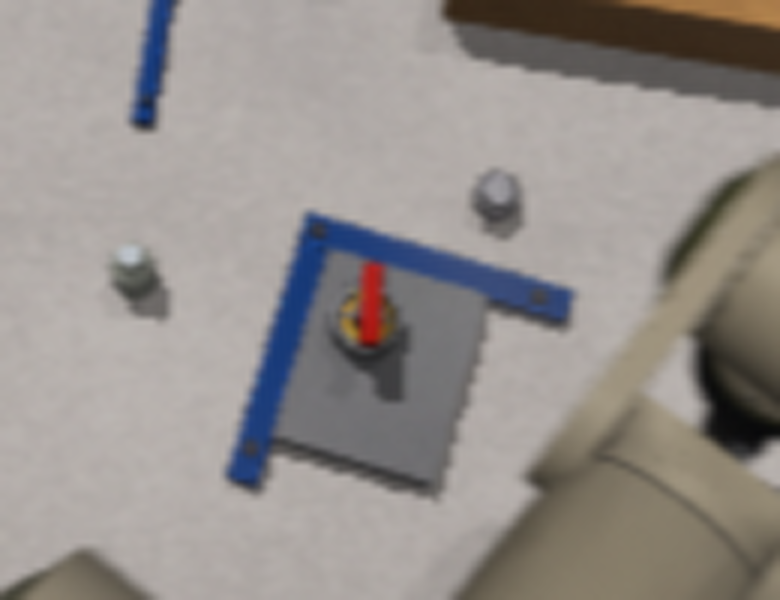

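The block sits flush along both bars (corner at about (325,255)), and the bolt bar is at (372,305). I check the fit numerically.

Run:
```python
from h import *
np.set_printoptions(precision=4,suppress=True)
n='top'; im,d=optics.get_image(n); b,g,r=[im[...,i].astype(int) for i in range(3)]; P=cloud(n,d); Z=P[...,2]
roi=(P[...,0]>.45)&(P[...,0]<.70)&(P[...,1]>-.24)&(P[...,1]<-.03)
blue=(b>1.5*r)&(b>40)&roi
m=roi&(Z>.014)&(Z<.036)&~(b>1.5*r)
m=cv2.morphologyEx(cv2.morphologyEx(m.astype(np.uint8),cv2.MORPH_OPEN,np.ones((3,3))),cv2.MORPH_CLOSE,np.ones((11,11)))>0
m&=~blue
p,f,N=silfit(n,m,BB,[.594,-.094,-.278]); print(p,f,N)
s=blue|m
k,lab,st,_=cv2.connectedComponentsWithStats(s.astype(np.uint8)); s=lab==1+np.argmax(st[1:,4])
F,f2,N2=silfit(n,s,FB+[(-.12,0,-.1,0,0,.027)],[.665,-.06,-.278]); print('union',F,f2,N2)
F=np.array([.6653,-.0598,-.278])
R=lambda a:np.array([[np.cos(a),-np.sin(a)],[np.sin(a),np.cos(a)]])
print(R(F[2]).T@(p[:2]+R(p[2])@[.06,.05]-F[:2]), p[2]-F[2])
for c in ('top','scene'):
  optics.get_image(c)
  for q in ('block_corner','fence'):
    print(c,q,[(r['point'],onplane(c,r['point'],0)[:2]) for r in models.landmark_of(c,q)[:2]])
```

```text
[ 0.5949 -0.09   -0.2741] 31.278846597462508 905.0
union [ 0.6656 -0.0598 -0.2805] 192.09787004998077 1209.0
[0.0004 0.0019] 0.003850066567682553
top block_corner [([320.9, 194.7], array([ 0.656 , -0.0468])), ([327.7, 201.3], array([ 0.6317, -0.0722]))]
top fence [([324.8, 189.6], array([ 0.6755, -0.0609])), ([299.6, 145.2], array([0.8448, 0.0365]))]
scene block_corner [([317.7, 233.0], array([ 0.6602, -0.0577])), ([286.5, 245.6], array([ 0.7041, -0.1505]))]
scene fence [([313.4, 235.6], array([ 0.67 , -0.071])), ([356.1, 278.2], array([0.8411, 0.0332]))]
```

Request:
step_arm:
  fingers: [-0.2,-0.2,-0.2,-0.2,-0.2,-0.2,-0.2,-0.2]
  travel:
    - [0,0,0]
    - [0,0,0]
    - [0,0,0]
    - [0,0,0]
    - [0,0,0]
    - [0,0,0]
    - [0,0,0]
    - [0,0,0]
  twist: [0.0528,0.0528,0.0528,0.0528,0.0528,0.0528,0.0528,0.0528]

```text
time_s: 14.62
position: [0.5427, -0.2673, 0.218]
tool_rot: [[0.999, -0.038, -0.0], [-0.038, -0.999, 0.0], [-0.0, -0.0, -1.0]]
ft_force: [-0.3, 0.5, -0.1]
grip_width: 0.0508
gripper_force: 0.0
```

Request:
step_arm:
  fingers: [-0.2,-0.2,-0.2,-0.2,-0.2]
  travel:
    - [0.17,-0.475,0]
    - [0.17,-0.475,0]
    - [0.17,-0.475,0]
    - [0.17,-0.475,0]
    - [0,0,0]
  twist: [0,0,0,0,0]

```text
time_s: 15.25
position: [0.6175, -0.0765, 0.2179]
tool_rot: [[1.0, -0.028, -0.0], [-0.028, -1.0, 0.001], [-0.0, -0.001, -1.0]]
ft_force: [-1.4, -0.1, 0.4]
grip_width: 0.0514
gripper_force: 0.0
```

Request:
step_arm:
  fingers: [-0.2,-0.2,-0.2,-0.2]
  travel:
    - [0,0.056,0]
    - [0,0,0.5]
    - [0,0,0.5]
    - [0,0,0.14]
  twist: [0,0,0,0]

```text
time_s: 15.75
position: [0.6151, -0.0873, 0.1015]
tool_rot: [[0.999, -0.036, -0.005], [-0.036, -0.999, 0.002], [-0.005, -0.001, -1.0]]
ft_force: [0.7, 0.0, 0.0]
grip_width: 0.0511
gripper_force: 0.0
```

Request:
step_arm:
  fingers: [0.1,0.4,0.6,0.6,0.6]
  travel:
    - [0,0,0]
    - [0,0,0]
    - [0,0,0]
    - [0,0,0]
    - [0,0,0]
  twist: [0,0,0,0,0]
  force: 20

```text
time_s: 16.38
position: [0.6172, -0.0859, 0.1053]
tool_rot: [[0.999, -0.034, 0.002], [-0.034, -0.999, 0.0], [0.002, -0.0, -1.0]]
ft_force: [1.4, 4.4, 6.5]
grip_width: 0.0173
gripper_force: 3.4
```

Request:
step_arm:
  fingers: [0.6,0.6,0.6]
  travel:
    - [0,-0.025,0.02]
    - [0,0,0]
    - [0,0,0]
  twist: [0,0,0]

```text
time_s: 16.75
position: [0.6178, -0.0844, 0.1045]
tool_rot: [[0.999, -0.034, 0.004], [-0.034, -0.999, -0.002], [0.004, 0.002, -1.0]]
ft_force: [-0.8, -0.1, 12.9]
grip_width: 0.0172
gripper_force: 9.2
```

Run:
```python
from h import *
s=monitor.observe(); print(s['position'],s['ft_force'],s['wrist_torque'],s['q'],s['grip_width'])
im,d=optics.get_image('scene'); cv2.imwrite('pics/s1.png',cv2.resize(im[140:260,240:380],None,fx=5,fy=5,interpolation=cv2.INTER_CUBIC))
```

```text
[ 0.6177573  -0.08444423  0.10447566] [-0.7622568  -0.12981829 12.93444282] [0.04065146 0.14913979 0.05953085] [-1.86310548e+01  3.63840173e+01  7.40953416e+01 -4.16217098e-02
  6.92411956e+01  7.33185145e+01] 0.017181546121779485
```

View pics/s1.png

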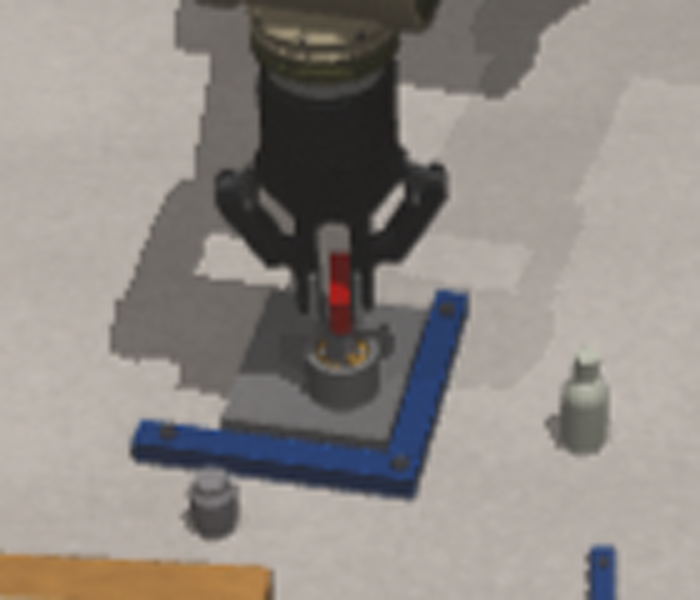

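The red bar at crop (340,295) sits between the fingers, and the block is still in the corner. The contact force is odd for a 17 mm opening, so I open slightly and compare.

Request:
step_arm:
  fingers: [0.45,0.45,0.45]
  travel:
    - [0,-0.01,0]
    - [0,0,0]
    - [0,0,0]
  twist: [0,0,0]

```text
time_s: 17.18
position: [0.6178, -0.0841, 0.1043]
tool_rot: [[0.999, -0.034, 0.004], [-0.034, -0.999, -0.003], [0.005, 0.003, -1.0]]
ft_force: [-0.6, -3.6, 10.5]
grip_width: 0.0235
gripper_force: 5.7
```

Run:
```python
from h import *
np.set_printoptions(precision=4,suppress=True)
s=monitor.observe(); print(s['position'],s['ft_force'],s['wrist_torque'],s['grip_width'],s['gripper_force'])
for n in('top','scene'):
  o=measure(n,False); im,d,P=o.pop('img'); print(o)
cv2.imwrite('pics/t4.png',cv2.resize(im[165:230,270:310].astype(np.uint8),None,fx=9,fy=9,interpolation=cv2.INTER_CUBIC))
```

```text
[ 0.6178 -0.0841  0.1043] [-0.6258 -3.6125 10.469 ] [-0.471   0.0509 -0.0422] 0.0235444797751936 5.721801225008676Traceback (most recent call last):
  File "<stdin>", line 5, in <module>
  File "h.py", line 40, in measure
    v,u=np.nonzero(red); zt=np.percentile(Z[red],90)
                            ~~~~~~~~~~~~~^^^^^^^^^^^
    return _quantile_unchecked(
        a, q, axis, out, overwrite_input, method, keepdims, weights)
    return _ureduce(a,
                    func=_quantile_ureduce_func,
    ...<5 lines>...
                    overwrite_input=overwrite_input,
                    method=method)
    r = func(a, **kwargs)
    result = _quantile(arr,
                       quantiles=q,
    ...<2 lines>...
                       out=out,
                       weights=wgt)
    slices_having_nans = np.isnan(arr[-1, ...])
                                  ~~~^^^^^^^^^
IndexError: index -1 is out of bounds for axis 0 with size 0
```

Run:
```python
from h import *
im,d=optics.get_image('scene'); cv2.imwrite('pics/s2.png',cv2.resize(im[170:230,280:340],None,fx=10,fy=10,interpolation=cv2.INTER_CUBIC))
P=cloud('scene',d)
for v in range(180,215,3): print(v,' '.join('%.3f'%P[v,u,2] for u in range(298,318,2)))
```

```text
180 0.178 0.182 0.183 0.174 0.176 0.176 0.181 0.181 0.172 0.174
183 0.164 0.171 0.171 0.166 0.168 0.165 0.172 0.169 0.167 -0.004
186 0.141 0.160 0.158 -0.001 0.005 -0.001 0.002 0.162 0.160 0.001
189 0.146 0.143 0.148 -0.001 -0.002 -0.003 -0.002 0.142 0.144 0.139
192 0.134 0.134 0.125 -0.001 -0.003 0.112 0.109 0.132 0.135 0.128
195 0.121 0.118 0.122 -0.001 -0.001 0.994 0.113 0.121 0.118 0.000
198 0.109 0.110 0.111 -0.003 -0.001 0.112 0.109 0.109 0.105 0.001
201 0.027 0.099 0.101 0.029 0.087 0.106 0.108 0.100 0.095 0.025
204 0.028 0.027 0.086 0.027 0.083 0.098 0.098 0.090 0.026 0.026
207 0.025 0.027 0.059 0.056 0.071 0.071 0.073 0.057 0.057 0.028
210 0.029 0.026 0.060 0.057 0.058 0.063 0.058 0.060 0.059 0.023
213 0.028 0.026 0.054 0.056 0.061 0.054 0.060 0.057 0.053 0.027
```

View pics/s2.png

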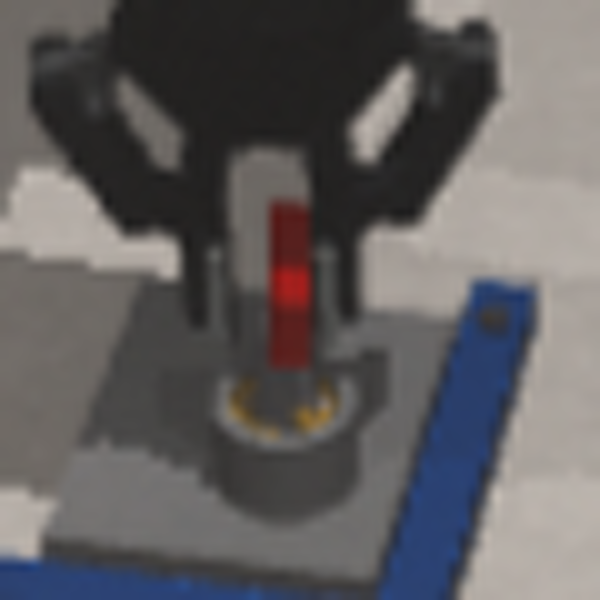

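The bar (crop col 290) is against the right (+y) finger, and the left gap is open at col 250. I need to shift about 4 mm in +y.

Request:
step_arm:
  fingers: [0.4,0.4,0.4]
  travel:
    - [0,-0.04,0]
    - [0,0,0]
    - [0,0,0]
  twist: [0,0,0]

```text
time_s: 17.65
position: [0.6166, -0.0787, 0.1017]
tool_rot: [[0.999, -0.034, -0.001], [-0.034, -0.999, 0.0], [-0.001, -0.0, -1.0]]
ft_force: [0.3, -0.1, -0.3]
grip_width: 0.0256
gripper_force: 0.0
```

Request:
step_arm:
  fingers: [0.4,0.4]
  travel:
    - [0,0,-0.02]
    - [0,0,0]
  twist: [0,0]

```text
time_s: 17.9
position: [0.6169, -0.0788, 0.1042]
tool_rot: [[0.999, -0.034, 0.0], [-0.034, -0.999, -0.0], [0.0, 0.0, -1.0]]
ft_force: [-0.4, -0.4, -0.0]
grip_width: 0.0259
gripper_force: 0.0
```

Request:
step_arm:
  fingers: [0.55,0.6,0.6]
  travel:
    - [0,0,0.015]
    - [0,0,0]
    - [0,0,0]
  twist: [0,0,0]

```text
time_s: 18.27
position: [0.6169, -0.079, 0.1027]
tool_rot: [[0.999, -0.034, 0.0], [-0.034, -0.999, -0.0], [0.0, 0.0, -1.0]]
ft_force: [-1.0, -2.0, 1.3]
grip_width: 0.0174
gripper_force: 13.7
```

Run:
```python
from h import *
s=monitor.observe(); print(s['position'],s['ft_force'],s['wrist_torque'],s['grip_width'],s['gripper_force'])
im,d=optics.get_image('scene'); cv2.imwrite('pics/s3.png',cv2.resize(im[170:230,280:340],None,fx=10,fy=10,interpolation=cv2.INTER_CUBIC))
for v in (199,200,201,202,203): print(v,' '.join('%d,%d,%d'%tuple(im[v,u,::-1]) for u in range(301,316)))
```

```text
[ 0.61693339 -0.07903128  0.10270141] [-0.98666477 -1.98802804  1.29146219] [-0.32180064  0.0398092  -0.00797849] 0.017411623791870817 13.664028650382534
199 48,47,46 40,39,39 51,50,49 75,76,74 55,53,52 62,55,54 91,37,35 153,33,31 152,35,31 152,36,32 138,40,38 68,67,65 75,75,73 51,50,50 37,35,35
200 49,48,48 41,40,40 51,50,49 74,74,72 53,52,52 58,53,52 70,35,34 91,31,29 94,32,30 94,33,30 88,36,34 59,59,58 74,74,73 50,49,49 37,36,36
201 53,51,51 37,36,35 46,45,44 75,75,74 57,56,55 61,55,55 71,38,37 91,31,28 93,32,29 94,32,29 91,35,33 57,56,55 74,74,72 50,50,50 44,43,43
202 65,64,64 44,42,42 50,49,48 78,77,75 63,62,62 57,52,52 71,42,40 92,33,30 91,31,29 93,31,29 87,34,33 54,53,53 76,76,75 64,64,63 69,68,68
203 68,67,65 61,60,59 66,65,63 75,75,73 61,61,59 53,48,47 68,39,37 92,32,30 90,31,30 91,32,30 81,33,31 48,47,46 78,78,76 90,89,88 101,100,100
```

View pics/s3.png

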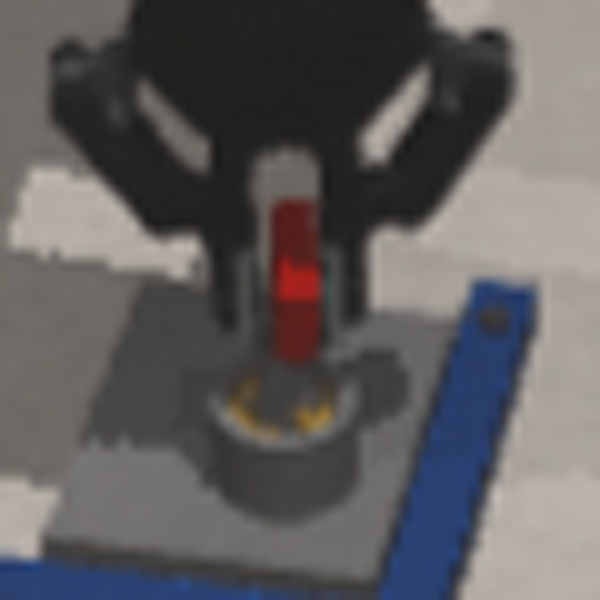

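Request:
step_arm:
  fingers: [0.65,0.7]
  travel:
    - [0,0,0]
    - [0,0,0]
  twist: [0,0]

```text
time_s: 18.58
position: [0.617, -0.079, 0.1027]
tool_rot: [[0.999, -0.034, 0.0], [-0.034, -0.999, -0.0], [0.0, 0.0, -1.0]]
ft_force: [-0.5, -2.4, 2.8]
grip_width: 0.0167
gripper_force: 19.6
```

Run:
```python
from h import *
np.set_printoptions(precision=3,suppress=True)
s=monitor.observe(); print(s['position'],s['ft_force'],s['wrist_torque'],s['grip_width'],s['gripper_force'])
```

```text
[ 0.617 -0.079  0.103] [-0.468 -2.447  2.764] [-0.478  0.052  0.02 ] 0.016679803778071788 19.588268467153682
```

Request:
step_arm:
  fingers: [0.53,0.53,0.53,0.53,0.53,0.53]
  travel:
    - [0,0.01,0]
    - [0,0,0]
    - [0,0,0]
    - [0,0,0]
    - [0,0,0]
    - [0,0,0]
  twist: [0,0,-0.05,-0.05,-0.05,-0.05]

```text
time_s: 19.32
position: [0.6167, -0.0798, 0.1023]
tool_rot: [[0.826, 0.564, -0.0], [0.564, -0.826, 0.0], [-0.0, -0.0, -1.0]]
ft_force: [-0.1, -1.2, 0.2]
grip_width: 0.0202
gripper_force: 1.0
```

```bash
cat >> h.py <<'E'
def look():
    np.set_printoptions(precision=3,suppress=True)
    im,d=optics.get_image('scene'); P=cloud('scene',d); s=monitor.observe()
    b,g,r=[im[...,i].astype(int) for i in range(3)]
    red=(r>1.8*g)&(r>1.8*b)&(r>55); red[:,:285]=0; red[:,340:]=0; red[:165]=0; red[235:]=0
    v,u=np.nonzero(red); z=P[...,2][red]; z=z[(z>.02)&(z<.14)]
    yaw=np.degrees(np.arctan2(s['tool_rot'][1,0],s['tool_rot'][0,0]))
    q=np.percentile(v,[3,50,97]) if len(v) else 0
    print('n',len(v),'rows',q,'col',np.mean(u),'z',np.percentile(z,[5,50,95]) if len(z) else 0)
    print('yaw',yaw,'q6',s['q'][5],s['position'],s['ft_force'],s['wrist_torque'],s['grip_width'],s['gripper_force'],s['time_s'])
    return im
E
python3 -c "
from h import *
look()"
```

```text
n 61 rows [193. 200. 206.] col 310.327868852459 z [0.09  0.111 0.114]
yaw 34.692886874812366 q6 37.043289585678224 [ 0.617 -0.08   0.102] [-0.071  0.202  0.459] [-0.13  -0.041 -0.029] 0.020024395127232187 0.5005393692954385 19.375
```

Request:
step_arm:
  fingers: [0.53,0.53,0.53,0.53]
  travel:
    - [0,0,0]
    - [0,0,0]
    - [0,0,0]
    - [0,0,0]
  twist: [-0.05,-0.05,-0.05,0]

```text
time_s: 19.88
position: [0.6168, -0.0797, 0.1024]
tool_rot: [[0.487, 0.874, -0.0], [0.874, -0.487, 0.0], [0.0, -0.0, -1.0]]
ft_force: [-0.2, 0.6, -0.1]
grip_width: 0.0201
gripper_force: 0.3
```

```bash
python3 -c "
from h import *
look()"
```

```text
n 44 rows [195. 200. 204.] col 312.4318181818182 z [0.092 0.106 0.115]
yaw 60.79076604620777 q6 10.949241388542143 [ 0.617 -0.08   0.102] [ 0.649 -0.434 -0.335] [-0.043 -0.059  0.038] 0.02014846666419218 0.2543234827606966 19.925
```

Request:
step_arm:
  fingers: [0.53,0.53,0.53]
  travel:
    - [0,0,0]
    - [0,0,0]
    - [0,0,0]
  twist: [-0.05,-0.05,0]

```text
time_s: 20.3
position: [0.6168, -0.0797, 0.1025]
tool_rot: [[0.194, 0.981, -0.0], [0.981, -0.194, 0.0], [0.0, -0.0, -1.0]]
ft_force: [0.8, 0.3, 0.2]
grip_width: 0.0202
gripper_force: 0.2
```

```bash
python3 -c "
from h import *
look()"
```

```text
n 39 rows [196. 199. 203.] col 311.8974358974359 z [0.092 0.105 0.117]
yaw 78.7295268329834 q6 -6.990725372330247 [ 0.617 -0.08   0.102] [-0.122  0.052 -0.818] [ 0.008 -0.001 -0.012] 0.019997605247363732 0.15521869182521186 20.35
```

Request:
step_arm:
  fingers: [0.53,0.53,0.53]
  travel:
    - [0,0,0]
    - [0,0,0]
    - [0,0,0]
  twist: [-0.05,-0.05,0]

```text
time_s: 20.72
position: [0.6168, -0.0797, 0.1025]
tool_rot: [[-0.118, 0.993, -0.0], [0.993, 0.118, 0.0], [0.0, -0.0, -1.0]]
ft_force: [0.8, -0.2, -0.2]
grip_width: 0.0201
gripper_force: 0.1
```

```bash
python3 -c "
from h import *
look()"
```

```text
n 47 rows [194. 198. 202.] col 306.21276595744683 z [0.092 0.105 0.113]
yaw 96.70262572563679 q6 -24.963891089993343 [ 0.617 -0.08   0.103] [-0.13   0.061  0.811] [-0.04  -0.054 -0.008] 0.02035786814231354 0.14042271190191968 20.775
```

Request:
step_arm:
  fingers: [0.53,0.53,0.53]
  travel:
    - [0,0,0]
    - [0,0,0]
    - [0,0,0]
  twist: [-0.05,-0.05,0]

```text
time_s: 21.15
position: [0.6167, -0.0797, 0.1026]
tool_rot: [[-0.419, 0.908, -0.0], [0.908, 0.419, 0.0], [0.0, -0.0, -1.0]]
ft_force: [0.1, -0.5, -0.3]
grip_width: 0.02
gripper_force: 0.0
```

```bash
python3 -c "
from h import *
im=look()
cv2.imwrite('pics/s4.png',cv2.resize(im[170:230,280:340],None,fx=10,fy=10,interpolation=cv2.INTER_CUBIC))"
```

```text
n 57 rows [196. 200. 204.] col 304.4736842105263 z [0.088 0.101 0.108]
yaw 114.69306520489332 q6 -42.95482071315968 [ 0.617 -0.08   0.103] [-0.481 -0.216 -0.412] [ 0.009  0.028 -0.013] 0.020134012338407954 0.030058294723858126 21.2
```

View pics/s4.png

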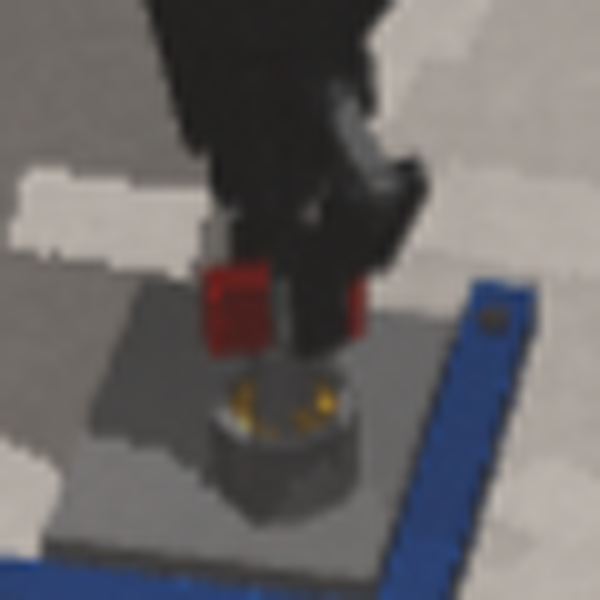

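The bolt has dropped: the red top reads 0.108, down from about 0.114. I confirm it against the tooth stop, lowering the TCP 6 mm.

Request:
step_arm:
  fingers: [0.53,0.53,0.53,0.53]
  travel:
    - [0,0,0.06]
    - [0,0,0]
    - [0,0,0]
    - [0,0,0]
  twist: [0,0,-0.05,0]

```text
time_s: 21.7
position: [0.6166, -0.0798, 0.0961]
tool_rot: [[-0.558, 0.83, -0.001], [0.83, 0.558, 0.0], [0.001, -0.001, -1.0]]
ft_force: [-0.8, -0.9, -1.9]
grip_width: 0.0202
gripper_force: 6.7
```

```bash
python3 -c "
from h import *
look()"
```

```text
n 58 rows [196.   200.5  204.29] col 303.8965517241379 z [0.086 0.1   0.109]
yaw 123.81404321922801 q6 -52.08388236908643 [ 0.617 -0.08   0.096] [-0.288 -0.846 -3.892] [-0.113  0.106 -0.265] 0.020272755009442468 6.8540114559436915 21.75
```

Request:
step_arm:
  fingers: [0.53,0.53]
  travel:
    - [0,0,0]
    - [0,0,0]
  twist: [-0.04,0]

```text
time_s: 22.0
position: [0.6158, -0.0801, 0.096]
tool_rot: [[-0.657, 0.754, -0.003], [0.754, 0.657, 0.0], [0.002, -0.002, -1.0]]
ft_force: [-4.5, -2.0, -1.5]
grip_width: 0.02
gripper_force: 19.6
```

```bash
python3 -c "
from h import *
look()"
```

```text
n 62 rows [196. 200. 205.] col 303.98387096774195 z [0.085 0.099 0.108]
yaw 131.00002163071932 q6 -59.280913393434346 [ 0.616 -0.08   0.096] [-3.897 -2.804 -1.849] [-0.505  0.875 -0.658] 0.0201756079916982 19.75677098147571 22.05
```

Request:
step_arm:
  fingers: [0.53,0.53,0.53,0.53,0.53,0.53,0.53,0.53,0.53,0.53]
  travel:
    - [0,0,0]
    - [0,0,0]
    - [0,0,0]
    - [0,0,0.004]
    - [0,0,0.004]
    - [0,0,0.004]
    - [0,0,0.004]
    - [0,0,0.004]
    - [0,0,0.004]
    - [0,0,0.004]
  twist: [0.05,0.05,0.05,0.05,0.05,0.05,0.05,0.05,0.05,0.05]

```text
time_s: 23.3
position: [0.6169, -0.0799, 0.094]
tool_rot: [[0.757, 0.653, 0.0], [0.653, -0.757, -0.0], [-0.0, 0.0, -1.0]]
ft_force: [-2.2, -1.2, -0.9]
grip_width: 0.0195
gripper_force: 1.0
```

```bash
python3 -c "
from h import *
look()"
```

```text
n 67 rows [196.98 201.   205.02] col 311.8805970149254 z [0.084 0.099 0.105]
yaw 40.450366216334075 q6 31.29136893661354 [ 0.617 -0.08   0.094] [-0.546 -0.372 -0.095] [-0.045  0.016 -0.   ] 0.020151305893727694 0.21456158923683688 23.35
```

Request:
step_arm:
  fingers: [0.53,0.53,0.53,0.53,0.53,0.53,0.53,0.53,0.53,0.53]
  travel:
    - [0,0,0.004]
    - [0,0,0.004]
    - [0,0,0.004]
    - [0,0,0.004]
    - [0,0,0.004]
    - [0,0,0.004]
    - [0,0,0.004]
    - [0,0,0.004]
    - [0,0,0.004]
    - [0,0,0.004]
  twist: [0.05,0.05,0.05,0.05,0.05,0.05,0.05,0.05,0.05,0.05]

```text
time_s: 24.6
position: [0.617, -0.0804, 0.0905]
tool_rot: [[0.656, -0.755, 0.001], [-0.755, -0.656, -0.002], [0.002, 0.0, -1.0]]
ft_force: [-1.6, -4.2, 2.4]
grip_width: 0.02
gripper_force: 2.9
```

Request:
step_arm:
  fingers: [0.53,0.53,0.53,0.53]
  travel:
    - [0,0,0.004]
    - [0,0,0.004]
    - [0,0,0.004]
    - [0,0,0]
  twist: [0.05,0.05,0.05,0]

```text
time_s: 25.1
position: [0.6169, -0.0799, 0.0889]
tool_rot: [[0.248, -0.969, 0.0], [-0.969, -0.248, -0.0], [0.0, -0.0, -1.0]]
ft_force: [-1.5, -1.6, 1.6]
grip_width: 0.0198
gripper_force: 0.9
```

```bash
python3 -c "
from h import *
look()"
```

```text
n 37 rows [199. 203. 207.] col 304.0810810810811 z [0.079 0.093 0.104]
yaw -75.55616372716663 q6 147.2955180642516 [ 0.617 -0.08   0.089] [-1.197 -1.594  0.557] [-0.207  0.325 -0.034] 0.0199836048340845 0.9303519703847485 25.15
```

Request:
step_arm:
  fingers: [0,-1,-1,-1,-1,-1,-1,-1,-1,-1]
  travel:
    - [0,0,0]
    - [0,0,0]
    - [0,0,0]
    - [0,0,0]
    - [0,0,0]
    - [0,0,0]
    - [0,0,0]
    - [0,0,0]
    - [0,0,0]
    - [0,0,0]
  twist: [0,0,0,0,-0.05,-0.05,-0.05,-0.05,-0.05,-0.05]

```text
time_s: 26.4
position: [0.6168, -0.0798, 0.0886]
tool_rot: [[0.931, -0.365, 0.0], [-0.365, -0.931, 0.0], [0.0, -0.0, -1.0]]
ft_force: [-0.3, 0.0, -0.4]
grip_width: 0.0856
gripper_force: 0.0
```

Request:
step_arm:
  fingers: [-1,-1,-1,-1,-1,-1,-1,-1,-1,-1]
  travel:
    - [0,0,0]
    - [0,0,0]
    - [0,0,0]
    - [0,0,0]
    - [0,0,0]
    - [0,0,0]
    - [0,0,0]
    - [0,0,0]
    - [0,0,0]
    - [0,0,0]
  twist: [-0.05,-0.05,-0.05,-0.05,-0.05,-0.05,-0.05,-0.05,-0.05,-0.05]

```text
time_s: 27.65
position: [0.6168, -0.0798, 0.0886]
tool_rot: [[0.365, 0.931, 0.0], [0.931, -0.365, 0.0], [0.0, 0.0, -1.0]]
ft_force: [-0.1, -0.5, -0.1]
grip_width: 0.0853
gripper_force: 0.0
```

Request:
step_arm:
  fingers: [-1,-1,-1,-1,-1]
  travel:
    - [0,0,0]
    - [0,0,0]
    - [0,0,0]
    - [0,0,0]
    - [0,0,0]
  twist: [-0.05,-0.05,-0.05,-0.02,0]

```text
time_s: 28.28
position: [0.6168, -0.0798, 0.0886]
tool_rot: [[-0.153, 0.988, 0.0], [0.988, 0.153, 0.0], [0.0, 0.0, -1.0]]
ft_force: [0.4, 0.1, 0.3]
grip_width: 0.0857
gripper_force: 0.0
```

```bash
python3 -c "
from h import *
look()"
```

```text
n 53 rows [198.56 203.   206.44] col 303.7169811320755 z [0.079 0.093 0.103]
yaw 98.7854115328754 q6 -27.047034209005613 [ 0.617 -0.08   0.089] [0.107 0.149 1.134] [-0.012  0.018  0.006] 0.08529466232752757 0.0 28.325
```

Request:
step_arm:
  fingers: [-0.5,0,0.3,0.53,0.53,0.53]
  travel:
    - [0,0,0]
    - [0,0,0]
    - [0,0,0]
    - [0,0,0]
    - [0,0,0]
    - [0,0,0]
  twist: [-0.055,0,0,0,0,0]

```text
time_s: 29.08
position: [0.6167, -0.0798, 0.0885]
tool_rot: [[-0.321, 0.947, -0.0], [0.947, 0.321, 0.0], [0.0, -0.0, -1.0]]
ft_force: [-1.0, -0.9, 0.1]
grip_width: 0.0201
gripper_force: 0.7
```

Request:
step_arm:
  fingers: [0.53,0.53,0.53,0.53,0.53,0.53,0.53,0.53,0.53,0.53]
  travel:
    - [0,0,0.004]
    - [0,0,0.004]
    - [0,0,0.004]
    - [0,0,0.004]
    - [0,0,0.004]
    - [0,0,0.004]
    - [0,0,0.004]
    - [0,0,0.004]
    - [0,0,0.004]
    - [0,0,0.004]
  twist: [0.05,0.05,0.05,0.05,0.05,0.05,0.05,0.05,0.05,0.05]

```text
time_s: 30.32
position: [0.6171, -0.0801, 0.0848]
tool_rot: [[0.949, 0.316, 0.001], [0.316, -0.949, -0.001], [0.001, 0.001, -1.0]]
ft_force: [-0.3, -0.8, 1.0]
grip_width: 0.0199
gripper_force: 1.6
```

```bash
python3 -c "
from h import *
look()"
```

```text
n 78 rows [198. 203. 209.] col 310.28205128205127 z [0.075 0.093 0.099]
yaw 18.091228876665728 q6 53.64323201618569 [ 0.617 -0.08   0.085] [-0.001 -1.503  0.844] [-0.263 -0.045 -0.02 ] 0.019780775648182727 0.9749168042708334 30.375
```

Request:
step_arm:
  fingers: [0.53,0.53,0.53,0.53,0.53,0.53,0.53,0.53,0.53,0.53]
  travel:
    - [0,0,0.004]
    - [0,0,0.004]
    - [0,0,0.004]
    - [0,0,0.004]
    - [0,0,0.004]
    - [0,0,0.004]
    - [0,0,0.004]
    - [0,0,0.004]
    - [0,0,0.004]
    - [0,0,0.004]
  twist: [0.05,0.05,0.05,0.05,0.05,0.05,0.05,0.05,0.05,0.05]

```text
time_s: 31.62
position: [0.6167, -0.0809, 0.0811]
tool_rot: [[0.319, -0.948, -0.0], [-0.948, -0.319, -0.002], [0.002, 0.001, -1.0]]
ft_force: [-2.2, -4.4, 2.2]
grip_width: 0.0198
gripper_force: 2.5
```

Request:
step_arm:
  fingers: [0.53,0.53,0.53]
  travel:
    - [0,0,0.004]
    - [0,0,0]
    - [0,0,0]
  twist: [0.05,0,0]

```text
time_s: 32.0
position: [0.6166, -0.0801, 0.0802]
tool_rot: [[0.173, -0.985, -0.001], [-0.985, -0.173, -0.0], [0.0, 0.001, -1.0]]
ft_force: [-2.8, -3.4, 1.7]
grip_width: 0.0198
gripper_force: 2.0
```

```bash
python3 -c "
from h import *
im=look()
cv2.imwrite('pics/s5.png',cv2.resize(im[170:240,270:340],None,fx=8,fy=8,interpolation=cv2.INTER_CUBIC))"
```

```text
n 36 rows [201.  204.5 208. ] col 303.27777777777777 z [0.073 0.087 0.095]
yaw -80.06293499946705 q6 151.8005971473518 [ 0.617 -0.08   0.08 ] [-3.471 -3.543  1.183] [-0.622  0.535 -0.003] 0.02006382562946409 1.9657179317437112 32.05
```

View pics/s5.png

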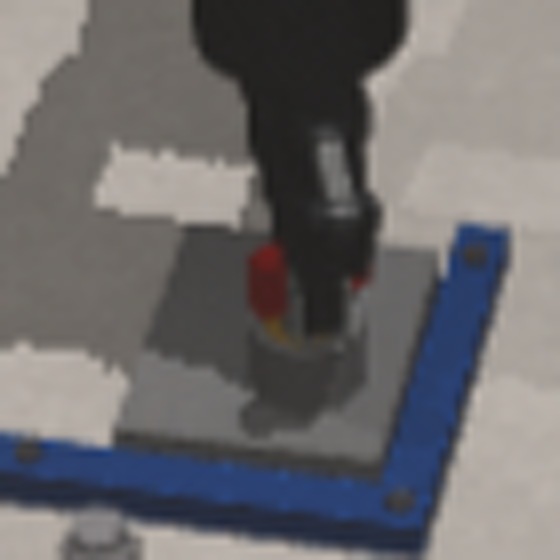

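The block is flush, and the bolt bar at crop (268,282) sits low over the boss. I relieve the lateral load, turn a touch more and average the height.

Request:
step_arm:
  fingers: [0.5,0.5,0.5,0.5]
  travel:
    - [0.005,0.01,0]
    - [0,0,0]
    - [0,0,0]
    - [0,0,0]
  twist: [0,0.04,0,0]

```text
time_s: 32.55
position: [0.616, -0.0802, 0.0802]
tool_rot: [[0.048, -0.999, 0.0], [-0.999, -0.048, 0.0], [-0.0, -0.0, -1.0]]
ft_force: [-0.6, 0.4, -0.2]
grip_width: 0.0213
gripper_force: 0.1
```

```bash
python3 -c "
from h import *
im=look()
A=[];
for i in range(8):
    im,d=optics.get_image('scene'); P=cloud('scene',d); b,g,r=[im[...,k].astype(int) for k in range(3)]
    red=(r>1.8*g)&(r>1.8*b)&(r>55); red[:,:285]=0; red[:,340:]=0; red[:165]=0; red[235:]=0; red[:,308:]=0
    v,u=np.nonzero(red); z=P[...,2][red]; A.append([z.min(),np.median(z),np.percentile(z,90),z.max(),v.min(),v.max()])
print(np.mean(A,0))
q=P[205:216,295:320,2]; print(np.round(P[196:214,u.min():u.max()+1,2],3))
"
```

```text
n 44 rows [199.29 204.   208.  ] col 304.75 z [0.071 0.083 0.095]
yaw -87.30866151237727 q6 158.96649708179024 [ 0.616 -0.08   0.08 ] [ 0.033 -0.262 -0.04 ] [0.021 0.014 0.002] 0.021436271108120963 0.07607413528603502 32.6
[  0.028   0.086   0.093   0.32  200.    208.   ]
[[ 0.002  0.001  0.004  0.129  0.126]
 [ 0.002 -0.002 -0.001 -0.001  0.127]
 [-0.003 -0.     0.001 -0.002  0.093]
 [ 0.026  0.025  0.026  0.027  0.03 ]
 [ 0.026  0.026  0.023  0.028  0.093]
 [ 0.091  0.091  0.092  0.092  0.11 ]
 [ 0.088  0.095  0.091  0.093  0.092]
 [ 0.088  0.092  0.089  0.09   0.09 ]
 [ 0.083  0.09   0.092  0.085  0.089]
 [ 0.078  0.083  0.084  0.083  0.083]
 [ 0.074  0.08   0.078  0.079  0.079]
 [ 0.024  0.077  0.073  0.074  0.077]
 [ 0.023  0.071  0.073  0.076  0.071]
 [ 0.027  0.068  0.07   0.065  0.051]
 [ 0.028  0.056  0.056  0.057  0.057]
 [ 0.026  0.054  0.058  0.051  0.054]
 [ 0.025  0.054  0.058  0.056  0.056]
 [ 0.026  0.047  0.053  0.057  0.058]]
```

Request:
step_arm:
  fingers: [0.5,0.5,0.6,0.75,0.9,0.9,0.9]
  travel:
    - [0,-0.005,-0.018]
    - [0,0,0]
    - [0,0,0]
    - [0,0,0]
    - [0,0,0]
    - [0,0,0]
    - [0,0,0]
  twist: [-0.035,0,0,0,0,0,0]
  force: 25

```text
time_s: 33.88
position: [0.6164, -0.0805, 0.082]
tool_rot: [[0.154, -0.988, 0.0], [-0.988, -0.154, -0.0], [0.0, -0.0, -1.0]]
ft_force: [-1.8, -0.4, 1.7]
grip_width: 0.0167
gripper_force: 24.4
```

```bash
python3 -c "
from h import *
im=look()
for i in range(2):
    im,d=optics.get_image('scene'); P=cloud('scene',d)
    print(np.round(P[199:212,302:306,2],3).T)
n='top'; im,d=optics.get_image(n); P=cloud(n,d)
s=monitor.observe(); print(s['ft_force'],s['qvel'])
o=models.landmark_of('scene','block_corner')[:1]; print(o, onplane('scene',o[0]['point'],0) if o else 0)
"
```

```text
n 37 rows [201. 204. 208.] col 303.3783783783784 z [0.071 0.086 0.093]
yaw -81.15323058081877 q6 152.81931186664346 [ 0.616 -0.081  0.082] [-0.685 -0.827  1.43 ] [-0.07   0.15   0.001] 0.016304960549250336 24.42543990444392 33.925
[[0.028 0.027 0.093 0.092 0.092 0.092 0.088 0.085 0.082 0.076 0.073 0.06
  0.059]
 [0.027 0.025 0.09  0.091 0.094 0.09  0.085 0.079 0.079 0.074 0.07  0.052
  0.054]
 [0.092 0.092 0.097 0.091 0.091 0.087 0.085 0.081 0.075 0.074 0.068 0.054
  0.055]
 [0.113 0.11  0.106 0.09  0.095 0.089 0.083 0.083 0.078 0.07  0.066 0.063
  0.052]]
[[0.028 0.029 0.09  0.094 0.095 0.089 0.089 0.083 0.075 0.074 0.07  0.06
  0.06 ]
 [0.029 0.026 0.094 0.092 0.093 0.091 0.086 0.083 0.079 0.076 0.068 0.055
  0.053]
 [0.092 0.089 0.092 0.093 0.089 0.086 0.086 0.081 0.077 0.069 0.068 0.055
  0.054]
 [0.112 0.109 0.11  0.093 0.091 0.086 0.084 0.08  0.073 0.071 0.068 0.06
  0.052]]
[-1.034 -0.672  2.381] [-0.072 -0.016  0.073  0.022  0.028 -0.047]
[{'point': [317.0, 233.4], 'confidence': 0.69}] [ 0.662 -0.06   0.   ]
```

```bash
python3 -c "
from h import *
print(close_job())"
```

```text
the job is handed in; nothing more can be done
None
```

I handed the job in at about 34 s of the 72 s limit, and no verdict came back: by my measurements the block is flush in the fence corner, and the bolt was turned back until it dropped, then forward one turn (tip about 6 mm above the block's underside). It is still gripped at about 24 N.

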